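Unload the test unit and sort passed and rejected modules

TASK

Pull the tray of the white test unit out by its black grip until it locks and let go of it. Sort its two modules: the one with the round tag has passed and goes into the nest marked with the round plate, the one with the cross-shaped tag is a reject and goes into the nest marked with the cross; set each down flat on the floor of its nest without dropping it, and leave the other things on the bench and on the unit where they are. Then press the black release button on top of the unit so that the empty tray runs back fully home.

Things in the scene. Friction and masses are not known exactly. Their poses are not given: they have to be found in the camera images.
- unit: white bench test unit, fixed; housing 215 mm deep, from 90 mm left (+y) to 125 mm right (-y) of its origin, roof top 89 mm above the bench. Origin: on the bench in the plane of its front face, on the tray's centre line; x points away from the robot into the unit, z up
- tray (a joint): how far the tray is out, m: 0 = home, grows as it slides out along the unit's -x, end stop 0.140. A soft damped spring pulls it home (2.5 to 3.5 N, about a second). The latch snaps in just past 0.125 (pulling past it takes about 7 N) and then holds it at about 0.125
- tray_floor (a point): middle of the tray's floor, 16 mm above the bench, 53 mm behind the unit's front face when home; moves with the tray. Tray 114 (x) x 152 mm (y) outside, low walls up to 30 mm above the bench, front panel 168 mm wide and 70 mm high; the modules ride in it
- pull_grip (a point): middle of the top face of the tray's pull grip: an upright black block 26 mm wide (unit's y), 18 mm deep (x), top 70 mm above the bench, free down to a bracket at 26 mm; 45 mm in front of the unit's front face when home, 28 mm gap to the tray's front panel; moves with the tray
- release (a joint): how far the release button is pressed, m: 0 = up, 0.010 = fully down; sprung, 2 N at the top to 6 N fully down; the latch lets go at about 0.004 to 0.005; it springs back. It also dips and springs up when the tray is pulled past the latch
- release_top (a point): middle of the top of the round black release button, 28 mm across, on the roof of the unit near its front right corner; 101 mm above the bench when up, 12 mm above the roof; press straight down
- module_round: grey module with black end caps, 90 mm long (its x), 40 mm wide (y), 50 mm tall (z up), about 0.16 kg; on top, in the middle, a white round (32 mm disc) tag 3 mm high. Origin: centre of its underside. Starts in the unit's tray under the roof, length along the unit's x, 84 mm beside the other; which is left varies. May lie either way round in its nest
- module_cross: grey module with black end caps, 90 mm long (its x), 40 mm wide (y), 50 mm tall (z up), about 0.16 kg; on top, in the middle, a white cross-shaped (two 38 x 9 mm bars) tag 3 mm high. Origin: centre of its underside. Starts in the unit's tray under the roof, length along the unit's x, 84 mm beside the other; which is left varies. May lie either way round in its nest
- nest_round: aluminium nest fixed to the bench, 118 x 72 mm outside, open on top, pocket 110 x 64 mm, walls 4 mm thick and 12 mm high, pocket floor 4 mm above the bench; at its +x end a black tab (to 104 mm from the origin, 8 mm high) carries a white raised round (32 mm disc) plate. Origin: centre of the pocket, on the bench; x along the pocket's length towards the tab, z up
- nest_cross: aluminium nest fixed to the bench, 118 x 72 mm outside, open on top, pocket 110 x 64 mm, walls 4 mm thick and 12 mm high, pocket floor 4 mm above the bench; at its +x end a black tab (to 104 mm from the origin, 8 mm high) carries a white raised cross-shaped (two 38 x 9 mm bars) plate. Origin: centre of the pocket, on the bench; x along the pocket's length towards the tab, z up
- tape_roll: roll of tape, 96 mm across, 25 mm high, lying on the unit's roof towards the back; bystander, loose, origin under its middle
- salt_jar: white jar, 56 mm across, 85 mm tall; bystander, loose, origin under its middle
- beaker_small: small clear beaker, 55 mm across, 58 mm tall; bystander, loose, origin under its middle
- reagent_a: brown bottle with black cap, 62 mm across, 135 mm tall; bystander, loose, origin under its middle
- timer: white count-down timer standing on edge, 20 x 64 x 60 mm; bystander, loose, origin under its middle

How it is judged:
By the outcome, as a careful person would: the job done as asked, in the order asked, and still so for the second after the job is handed in, with the robot touching nothing.
It also fails if it takes over 67 s, if anything falls off the work surface, if the arm or the gripper's body presses on something with over 40 N, if the wrist force passes 120 N, or if a joint passes its speed limit or range.

ROBOT

A 6-joint arm with a two-finger parallel gripper is mounted at the origin on a cart in front of the work surface, level with it; the furniture and walls round the work are solid. World frame = base frame: x ahead of the robot, y to its left, z up, the work surface at z = 0. Lengths are in m, angles in rad, forces in N, time in s.
With the tool pointing down it reaches from about 0.35 to 0.975 m from the base axis. Payload 4.9 kg.
Tool frame: the origin (TCP) lies midway between the tips of the shut fingers; the grasp point (between the pads) lies 19 mm behind it (ctrl.tcp_to_grasp is the distance from the TCP to the grasp point, in m); z points along the fingers, y is the line along which they close (so a half turn about z gives the same grasp; the last joint's range is limited). The gripper opens to 85 mm and grips with 20 to 120 N. Pads are 22 mm wide; open, the fingers measure 114 mm over their backs; the gripper's body (76 mm by 85 mm) begins 54 mm behind the grasp point. The pads swing forward as they close: fully open they stand 13 mm farther back than shut.
Start: joints at [1.156, 0.053, 1.613, -0, 1.476, -0.119], TCP at [0.182, 0.598, 0.231] pointing down, gripper open.
Joint ranges: [-3.01, 3.01], [-1.01, 2.22], [0.06, 2.58], [-1.02, 4.17], [0.09, 2.62], [-3.14, 3.14]. Speed limits (rad/s): [2.57, 2.57, 3.14, 3.14, 3.14, 3.14].

INTERFACE

Orientations are given as a rotation vector (axis times angle).
In Python, from station import ctrl gives the robot as it stands.
- The arm moves only by the shell command python3 jog.py 'ROWS' [FORCE]. ROWS is rows parted by semicolons, their numbers by spaces, 1 to 20 of them, each of 7 numbers: the finger opening in m, then dx, dy, dz in m, then a rotation vector rx, ry, rz in rad; each row is the pose to reach, as a shift and turn from the pose commanded when the command began, along the tool's axes at that moment; what a row does not reach only later rows make up. A row lasts 1/12 s, in which the tool goes at most 0.0417 m and 0.125 rad, less where a joint would pass 70% of its speed; a pose out of reach is approached as far as the arm can. The fingers move at their own pace and stop on an object; FORCE is the grip in N (left out, the last holds). Time passes only in rows, so rows that do not move let the fingers close. It prints the time, the measured TCP pose, the force, the opening and the grip force at its end.
- ctrl.get_obs(): the state, without advancing time (a new reading comes with each control period).
- ctrl.get_image(name): name is "scene" or "top" or "wrist"; returns the picture (420x560x3 uint8, red, green, blue); there is no depth.
- ctrl.camera_params(name): a dict with "fx", "fy", "cx", "cy" (pixels), "T" (4x4, takes a point from camera to world coordinates); the wrist camera has in their place "tool_from_camera" (4x4, takes a point from camera to tool coordinates, whose origin is the TCP and whose axes are the flange's). Camera axes: x right, y down, z forward; pixel columns grow to the right and rows downward; lengths in m; the calibration is good to about 2 mm. A picture is of the moment at which its call begins: read the wrist's pose just before it. camera_params takes no time and is no camera call.
- ctrl.finish_job(): hands the job in; it is judged then, once.
The state is a dict: "t": time; "q": joint angles; "dq": joint speeds; "effort": joint torques, N m; "tool_pos": TCP position; "tool_rot": TCP orientation; "contact_force": force on the tool from outside, world axes, zero at the start; "wrist_torque": the same for the moment, N m; "opening": finger opening in m; "grip_force": force on a finger pad.
Only numpy, scipy, OpenCV 4.12 (cv2) and the standard library are available. Lean on these libraries where they do the work, as an engineer would, in place of code of your own. Each camera call takes 0.05 s, during which the arm holds its last target. There are 200 camera calls.

## Working session

There is one attempt and no reset: what is moved stays moved. The work goes in short steps, Python scripts to look and compute and a shell command to move; the robot and the scene stay as the last step left them, time stands still between calls to the robot, and variables do not carry over. Pictures are saved under pics/ and viewed, at most 10 in all, crops included, and the job is handed in when it is done.

```bash
ls; mkdir -p pics
python3 - <<'E'
from station import ctrl
import cv2
o=ctrl.get_obs();print(o['t'],o['tool_pos'],o['tool_rot'],o['opening'],ctrl.tcp_to_grasp)
for n in('scene','top'):
    cv2.imwrite(f'pics/{n}0.png',cv2.resize(ctrl.get_image(n)[:,:,::-1],(800,600),interpolation=cv2.INTER_CUBIC));p=ctrl.camera_params(n);print(n,p)
print(ctrl.camera_params('wrist'))
E
```

```text
jog.py
pics
station.py
0.0 [0.18193882 0.59727158 0.2300511 ] [-0.46287643 -3.10675701  0.00316952] 0.085540772556417 0.0187
scene {'fx': 423.53177423229164, 'fy': 423.53177423229164, 'cx': 273.984378219041, 'cy': 215.26752003238647, 'T': array([[ 0.72073458, -0.38713467,  0.57503775, -0.13326619],
       [-0.69319337, -0.39655862,  0.60185065, -0.75010274],
       [-0.00496108, -0.83238693, -0.5541727 ,  0.7756353 ],
       [ 0.        ,  0.        ,  0.        ,  1.        ]])}
top {'fx': 394.56416768771373, 'fy': 394.56416768771373, 'cx': 279.1737464428372, 'cy': 209.24915795451912, 'T': array([[ 0.01111919, -0.99774647,  0.06616903,  0.51525075],
       [-0.99992617, -0.01141896, -0.00415379,  0.03148965],
       [ 0.00490001, -0.06611796, -0.99779978,  1.19835287],
       [ 0.        ,  0.        ,  0.        ,  1.        ]])}
{'fx': 296.8873490338801, 'fy': 296.8873490338801, 'cx': 281.13528075253225, 'cy': 207.20503528150982, 'tool_from_camera': array([[-3.49670725e-04, -9.46250703e-01, -3.23433896e-01,
         8.37573652e-02],
       [ 9.99999920e-01, -2.67970751e-04, -2.97133932e-04,
        -5.87995717e-04],
       [ 1.94492368e-04, -3.23433974e-01,  9.46250721e-01,
        -1.41513213e-01],
       [ 0.00000000e+00,  0.00000000e+00,  0.00000000e+00,
         1.00000000e+00]])}
```

View pics/top0.png

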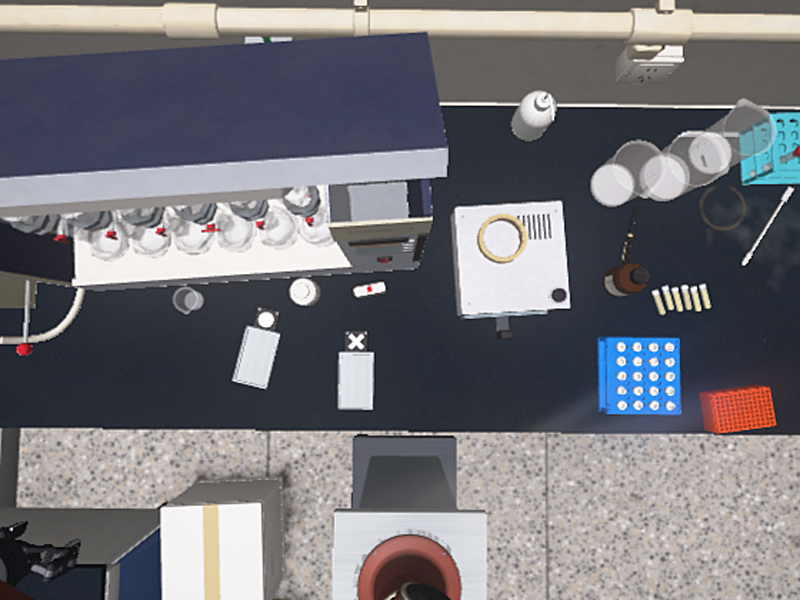

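View pics/scene0.png

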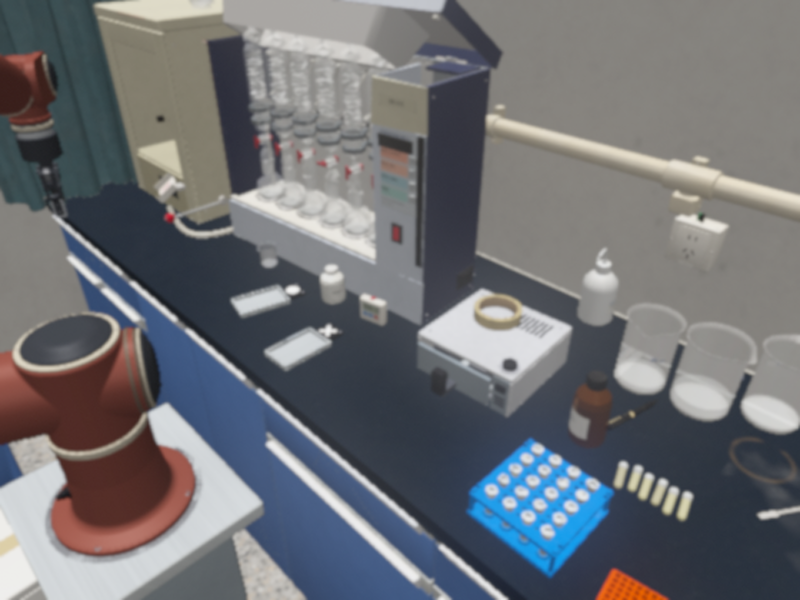

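```bash
cat > h.py <<'E'
import numpy as np,cv2
from station import ctrl
from scipy.spatial.transform import Rotation as R
def tool():
    o=ctrl.get_obs();T=np.eye(4);T[:3,:3]=R.from_rotvec(o['tool_rot']).as_matrix();T[:3,3]=o['tool_pos'];return T
def cam(n,Tt=None):
    p=ctrl.camera_params(n);T=p['T'] if n!='wrist' else Tt@p['tool_from_camera'];return p,T
def ray(n,uv,Tt=None):
    p,T=cam(n,Tt);d=T[:3,:3]@np.array([(uv[0]-p['cx'])/p['fx'],(uv[1]-p['cy'])/p['fy'],1]);return T[:3,3],d/np.linalg.norm(d)
def atz(n,uv,z,Tt=None):
    o,d=ray(n,uv,Tt);return o+d*(z-o[2])/d[2]
def tri(rays):
    A=np.zeros((3,3));b=np.zeros(3)
    for o,d in rays:
        P=np.eye(3)-np.outer(d,d);A+=P;b+=P@o
    x=np.linalg.solve(A,b);return x,[np.linalg.norm(np.cross(x-o,d)) for o,d in rays]
def proj(n,X,Tt=None):
    p,T=cam(n,Tt);c=np.linalg.inv(T)@np.append(X,1);return p['fx']*c[0]/c[2]+p['cx'],p['fy']*c[1]/c[2]+p['cy']
E
python3 - <<'E'
import numpy as np,cv2
from h import *
t=ctrl.get_image('top')[:,:,::-1];s=ctrl.get_image('scene')[:,:,::-1]
c=lambda im,x,y:cv2.resize(im[y:y+90,x:x+120],(400,300),interpolation=cv2.INTER_CUBIC)
cv2.imwrite('pics/c1.png',np.vstack([np.hstack([c(t,150,205),c(t,300,160)]),np.hstack([c(s,150,180),c(s,285,205)])]))
E
```

```text
(no output)
```

View pics/c1.png

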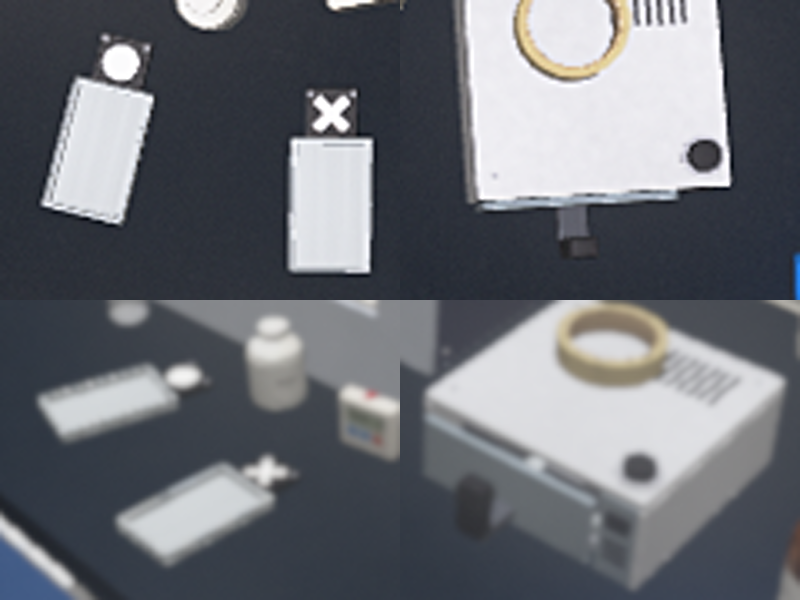

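Run:
```python
from h import *
k=.3
A=lambda x,y:(150+k*x,205+k*y)
B=lambda x,y:(300+k*(x-400),160+k*y)
C=lambda x,y:(150+k*x,180+k*(y-300))
D=lambda x,y:(285+k*(x-400),205+k*(y-300))
f=lambda a:np.round(a,4)
for nm,cs,pl,pls in(('round',[(78,77),(155,97),(121,225),(41,207)],(120,62),(184,377)),('cross',[(290,138),(373,138),(370,272),(290,272)],(331,113),(266,472))):
    P=[atz('top',A(*c),.012) for c in cs];o=np.mean(P,0);p=atz('top',A(*pl),.01)
    print(nm,f(o),'plate',f(p),'yaw',np.degrees(np.arctan2(*(p-o)[1::-1])),[float(np.degrees(np.arctan2(*(a-b)[1::-1]))) for a,b in((P[0],P[3]),(P[1],P[2]))],f(np.linalg.norm(P[0]-P[3])),f(np.linalg.norm(P[0]-P[1])),'tri',tri([ray('top',A(*pl)),ray('scene',C(*pls))]))
fl=atz('top',B(478,203),.089);fr=atz('top',B(731,186),.089)
d=fl-fr;print('front',f(fl),f(fr),np.linalg.norm(d),'yaw',np.degrees(np.arctan2(-d[0],d[1])))
print('button',f(atz('top',B(704,155),.101)),tri([ray('top',B(704,155)),ray('scene',D(640,467))]))
x=d/np.linalg.norm(d);o=fl-x*.09;o[2]=0
n=np.array([x[1],-x[0],0]);print('origin',f(o),'grip pred',f(o-n*.045+[0,0,.07]))
g=o-n*.045+[0,0,.07]
for nn in('top','scene'):print(nn,proj(nn,g))
print('grip tri',tri([ray('top',B(578,241)),ray('scene',D(476,480))]))
```

```text
round [0.4673 0.3227 0.012 ] plate [0.5476 0.3063 0.01  ] yaw -11.537303170827684 [-14.30215878049583, -13.509077176238034] 0.1202 0.0718 tri (array([0.54854407, 0.30672186, 0.00530641]), [np.float64(0.001040963587932209), np.float64(0.0010409635879323272)])
cross [0.4219 0.114  0.012 ] plate [0.5038 0.1152 0.01  ] yaw 0.8715636072405739 [1.04181259777952, -0.4845997371843993] 0.119 0.0745 tri (array([0.50378917, 0.11550538, 0.00609828]), [np.float64(1.2572347422426473e-05), np.float64(1.2572347422269799e-05)])
front [ 0.5574 -0.0979  0.089 ] [ 0.5742 -0.3119  0.089 ] 0.21466634628869957 yaw 4.4883307983669205
button [ 0.5993 -0.2858  0.101 ] (array([ 0.59981531, -0.28806144,  0.09279451]), [np.float64(0.0001562600690435279), np.float64(0.00015626006904352618)])
origin [ 0.5644 -0.1877  0.    ] grip pred [ 0.5196 -0.1912  0.07  ]
top (np.float64(355.1999029295195), np.float64(234.74809815410552))
scene (np.float64(307.23396521821905), np.float64(258.65612525681905))
grip tri (array([ 0.52649312, -0.18739045,  0.06263109]), [np.float64(0.00010196747559452961), np.float64(0.00010196747559459707)])
```

```bash
cat >> h.py <<'E'
def goal(x,y,z,psi):
    "shift+turn in tool axes from the present (measured) pose to TCP x,y,z, tool down, tool y at yaw psi deg"
    T=tool();G=R.from_euler('z',psi,degrees=True).as_matrix()@np.diag([-1.,1,-1])
    d=T[:3,:3].T@(np.array([x,y,z])-T[:3,3]);r=R.from_matrix(T[:3,:3].T@G).as_rotvec()
    print('d',np.round(d,4),'r',np.round(r,4),'rows',max(np.linalg.norm(d)/.0417,np.linalg.norm(r)/.125))
def unit(o,yaw,x,y,z=0):
    c,s=np.cos(np.radians(yaw)),np.sin(np.radians(yaw));return np.array([o[0]+c*x-s*y,o[1]+s*x+c*y,z])
E
python3 - <<'E'
from h import *
goal(.50,-.19,.26,4.5)
E
r='-0.534 -0.661 -0.029 0 0 -0.374'; python3 jog.py '.085 -.534 -.661 -.029 0 0 -.374;.085 -.534 -.661 -.029 0 0 -.374;.085 -.534 -.661 -.029 0 0 -.374;.085 -.534 -.661 -.029 0 0 -.374;.085 -.534 -.661 -.029 0 0 -.374;.085 -.534 -.661 -.029 0 0 -.374;.085 -.534 -.661 -.029 0 0 -.374;.085 -.534 -.661 -.029 0 0 -.374;.085 -.534 -.661 -.029 0 0 -.374;.085 -.534 -.661 -.029 0 0 -.374;.085 -.534 -.661 -.029 0 0 -.374;.085 -.534 -.661 -.029 0 0 -.374;.085 -.534 -.661 -.029 0 0 -.374;.085 -.534 -.661 -.029 0 0 -.374;.085 -.534 -.661 -.029 0 0 -.374;.085 -.534 -.661 -.029 0 0 -.374;.085 -.534 -.661 -.029 0 0 -.374;.085 -.534 -.661 -.029 0 0 -.374;.085 -.534 -.661 -.029 0 0 -.374;.085 -.534 -.661 -.029 0 0 -.374' 30
python3 - <<'E'
from h import *
goal(.50,-.19,.26,4.5)
E
```

```text
t: 1.87
tool_pos: [0.494, -0.1762, 0.2596]
tool_rot: [-0.122, 3.139, 0.0]
contact_force: [0.7, 0.1, 1.0]
opening: 0.0851
grip_force: 0.0
d [-0.0049 -0.0143 -0.0004] r [ 0.0001  0.0001 -0.0011] rows 0.361860448801317
```

```bash
python3 jog.py '.085 0 -.014 0 0 0 0;.085 0 -.014 0 0 0 0;.085 0 -.014 0 0 0 0'
python3 - <<'E'
from h import *
T=tool();np.save('T1.npy',T);im=ctrl.get_image('wrist')[:,:,::-1];cv2.imwrite('pics/w1.png',cv2.resize(im,(800,600),interpolation=cv2.INTER_CUBIC))
o=np.array([.5644,-.1877]);print(T[:3,3])
for n,p in(('grip',(-.045,0,.07)),('btn',(.0,0,0))):print(n,np.array(proj('wrist',unit(o,4.5,*p),T))/.7)
E
```

```text
t: 2.12
tool_pos: [0.4945, -0.1879, 0.2592]
tool_rot: [0.121, -3.138, -0.002]
contact_force: [0.1, 0.3, 0.6]
opening: 0.0851
grip_force: 0.0
[ 0.49447936 -0.18790533  0.25918826]
grip [395.55457987 291.25462273]
btn [396.7166452  311.96113066]
```

View pics/w1.png

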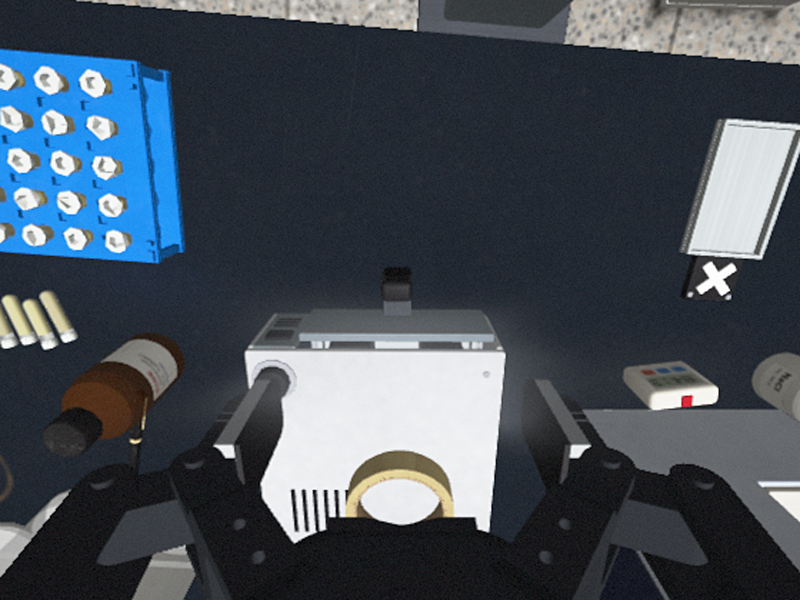

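Run:
```python
from h import *
T=np.load('T1.npy');k=.3
B=lambda x,y:(300+k*(x-400),160+k*y)
D=lambda x,y:(285+k*(x-400),205+k*(y-300))
w=lambda x,y:ray('wrist',(x*.7,y*.7),T)
print('grip',tri([ray('top',B(582,246)),w(397,290)]),tri([ray('scene',D(476,480)),w(397,290)]),tri([ray('scene',D(476,480)),ray('top',B(582,246)),w(397,290)]))
fl=atz('wrist',(506*.7,351*.7),.089,T);fr=atz('wrist',(246*.7,351*.7),.089,T);print(fl,fr,np.linalg.norm(fl-fr))
print('plate cross',tri([ray('top',(150+.3*331,205+.3*113)),w(716,279)]),atz('wrist',(716*.7,279*.7),.01,T))
goal(.5195,-.1905,.10,4.5)
```

```text
grip (array([ 0.52188483, -0.19063511,  0.06061031]), [np.float64(0.0007840104216251064), np.float64(0.000784010421625148)]) (array([ 0.52021961, -0.19090369,  0.06785618]), [np.float64(0.0013664400111003691), np.float64(0.0013664400111003832)]) (array([ 0.52149073, -0.19032135,  0.06632283]), [np.float64(0.0011878576764190877), np.float64(0.0007966120795685964), np.float64(0.0018518611112190205)])
[ 0.55742956 -0.09827196  0.089     ] [ 0.57348856 -0.3088734   0.089     ] 0.21121282044128611
plate cross (array([0.50358308, 0.11530198, 0.01024244]), [np.float64(0.0002494452494983476), np.float64(0.0002494452494985307)]) [0.50340624 0.11558114 0.01      ]
d [-0.0248 -0.0055  0.1593] r [ 0.0011 -0.0007 -0.0003] rows 3.8684595324354323
```

```bash
python3 jog.py '.085 -.026 -.005 .04 0 0 0;.085 -.026 -.005 .08 0 0 0;.085 -.026 -.005 .12 0 0 0;.085 -.026 -.005 .16 0 0 0;.085 -.026 -.005 .19 0 0 0;.085 -.026 -.005 .221 0 0 0;.085 -.026 -.005 .221 0 0 0;.0 -.026 -.005 .221 0 0 0;.0 -.026 -.005 .221 0 0 0;.0 -.026 -.005 .221 0 0 0;.0 -.026 -.005 .221 0 0 0;.0 -.026 -.005 .221 0 0 0;.0 -.026 -.005 .221 0 0 0' 40
```

```text
t: 3.25
tool_pos: [0.5226, -0.1902, 0.0414]
tool_rot: [-0.121, 3.136, 0.002]
contact_force: [-1.8, 5.4, 7.2]
opening: 0.0254
grip_force: 40.3
```

```bash
python3 jog.py '0 .02 0 0 0 0 0;0 .04 0 0 0 0 0;0 .06 0 0 0 0 0;0 .08 0 0 0 0 0;0 .10 0 0 0 0 0;0 .115 0 0 0 0 0;0 .125 0 0 0 0 0;0 .132 0 0 0 0 0;0 .135 0 0 0 0 0;0 .135 0 0 0 0 0;0 .135 0 0 0 0 0'
```

```text
t: 4.17
tool_pos: [0.389, -0.1997, 0.0414]
tool_rot: [-0.119, 3.133, 0.007]
contact_force: [2.0, 13.9, 11.1]
opening: 0.0253
grip_force: 47.2
```

```bash
python3 jog.py '0 -.006 0 0 0 0 0;.085 -.006 0 0 0 0 0;.085 -.006 0 0 0 0 0;.085 -.006 0 0 0 0 0;.085 -.006 0 0 0 0 0;.085 -.006 0 -.04 0 0 0;.085 -.006 0 -.08 0 0 0;.085 -.006 0 -.12 0 0 0;.085 -.03 0 -.16 0 0 0;.085 -.06 0 -.19 0 0 0;.085 -.08 0 -.22 0 0 0;.085 -.08 0 -.22 0 0 0;.085 -.08 0 -.22 0 0 0;.085 -.08 0 -.22 0 0 0'
python3 - <<'E'
from h import *
T=tool();np.save('T2.npy',T);im=ctrl.get_image('wrist')[:,:,::-1];cv2.imwrite('pics/w2.png',cv2.resize(im,(800,600),interpolation=cv2.INTER_CUBIC));np.save('w2.npy',im)
np.save('t2.npy',ctrl.get_image('top')[:,:,::-1]);print(T[:3,3])
E
```

```text
t: 5.33
tool_pos: [0.4658, -0.1951, 0.2578]
tool_rot: [0.123, -3.138, -0.001]
contact_force: [-0.3, -0.5, -0.8]
opening: 0.085
grip_force: 0.0
[ 0.46577578 -0.19509965  0.25777791]
```

View pics/w2.png

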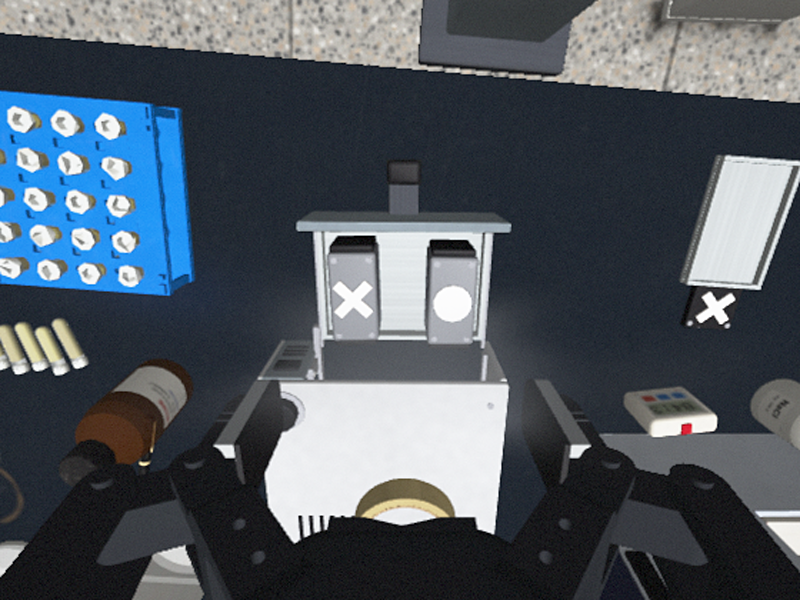

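Run:
```python
from h import *
T=np.load('T2.npy')
a=lambda x,y,z:np.round(atz('wrist',(x*.7,y*.7),z,T),4)
print('cross',a(353,300,.069),'round',a(453,304,.069),'grip',a(404,172,.07))
print('nest plate cross',a(714.5,307.5,.01))
im=cv2.resize(np.load('t2.npy')[190:280,290:410],(800,600),interpolation=cv2.INTER_CUBIC);cv2.imwrite('pics/t2.png',im)
o=np.array([.5644,-.1877]);print(unit(o,4.5,-.072,.042),unit(o,4.5,-.072,-.042))
x=a(353,300,.069);goal(x[0],x[1],.14,4.5)
```

```text
cross [ 0.5009 -0.233   0.069 ] round [ 0.498  -0.1503  0.069 ] grip [ 0.3964 -0.1991  0.07  ]
nest plate cross [0.5025 0.1146 0.01  ]
[ 0.48932667 -0.15147853  0.        ] [ 0.49591723 -0.23521958  0.        ]
d [-0.0332 -0.0411  0.1163] r [ 0.002  -0.0031 -0.001 ] rows 3.0626221902213007
```

View pics/t2.png

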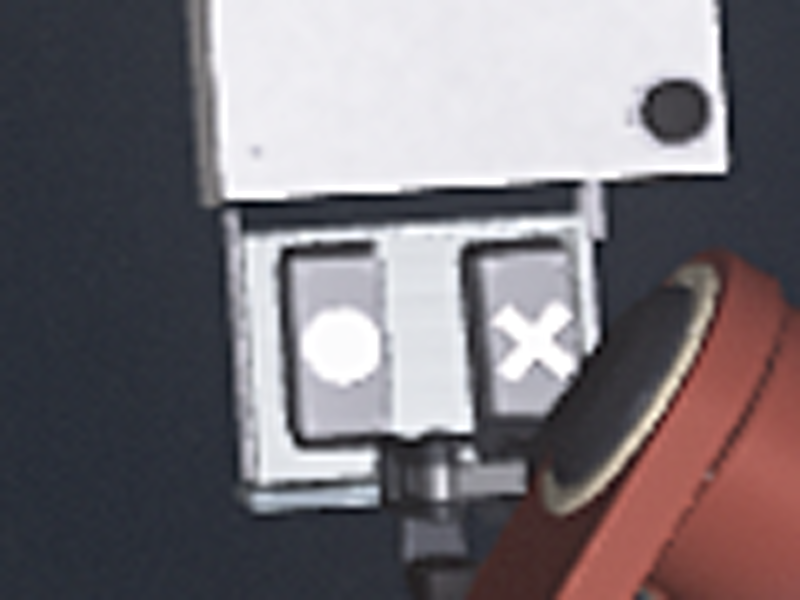

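Run:
```python
from h import *
T=np.load('T2.npy')
t=lambda x,y:ray('top',(290+.15*x,190+.15*y))
w=lambda x,y:ray('wrist',(x*.7,y*.7),T)
for n,a,b in(('round',(341,345),(453,304)),('cross',(536,342),(353,300))):
    x,e=tri([t(*a),w(*b)]);print(n,x,e,atz('top',(290+.15*a[0],190+.15*a[1]),.069))
print('btn',atz('top',(290+.15*675,190+.15*110),.101))
```

```text
round [ 0.49870444 -0.15073069  0.06848948] [np.float64(0.0007092158095900065), np.float64(0.0007092158095900134)] [ 0.49917437 -0.15119159  0.069     ]
cross [ 0.50107624 -0.23377487  0.06969601] [np.float64(0.000896708781265462), np.float64(0.0008967087812655452)] [ 0.50137887 -0.23480213  0.069     ]
btn [ 0.59929671 -0.28594863  0.101     ]
```

```bash
python3 jog.py '.07 -.033 -.042 .03 0 0 0;.07 -.033 -.042 .07 0 0 0;.07 -.033 -.042 .11 0 0 0;.07 -.033 -.042 .15 0 0 0;.07 -.033 -.042 .18 0 0 0;.07 -.033 -.042 .20 0 0 0;.07 -.033 -.042 .22 0 0 0;.07 -.033 -.042 .22 0 0 0;0 -.033 -.042 .22 0 0 0;0 -.033 -.042 .22 0 0 0;0 -.033 -.042 .22 0 0 0;0 -.033 -.042 .22 0 0 0;0 -.033 -.042 .22 0 0 0' 40
python3 jog.py '0 0 0 -.02 0 0 0;0 0 0 -.05 0 0 0;0 0 0 -.09 0 0 0;0 0 0 -.12 0 0 0;0 0 0 -.12 0 0 0'
python3 - <<'E'
from h import *
goal(.4225,.1145,.145,0.7)
E
```

```text
t: 6.52
tool_pos: [0.5034, -0.2351, 0.0404]
tool_rot: [-0.123, 3.137, -0.003]
contact_force: [-0.7, 0.5, 1.7]
opening: 0.0396
grip_force: 42.3
t: 6.93
tool_pos: [0.5065, -0.2369, 0.1678]
tool_rot: [-0.123, 3.127, -0.013]
contact_force: [1.2, -0.7, 0.1]
opening: 0.0393
grip_force: 41.9
d [0.0565 0.3571 0.019 ] r [-0.0086  0.0121  0.0662] rows 8.681640886926182
```

```bash
python3 jog.py '0 .055 .357 .02 0 0 .07;0 .055 .357 .02 0 0 .07;0 .055 .357 .02 0 0 .07;0 .055 .357 .02 0 0 .07;0 .055 .357 .02 0 0 .07;0 .055 .357 .02 0 0 .07;0 .055 .357 .02 0 0 .07;0 .055 .357 .02 0 0 .07;0 .055 .357 .02 0 0 .07;0 .055 .357 .02 0 0 .07;0 .055 .357 .02 0 0 .07;0 .055 .357 .02 0 0 .07'
python3 - <<'E'
from h import *
goal(.4245,.1142,.0305,0.6)
T=tool();np.save('T3.npy',T);cv2.imwrite('pics/w3.png',cv2.resize(ctrl.get_image('wrist')[:,:,::-1],(800,600)))
E
```

```text
t: 7.93
tool_pos: [0.4196, 0.117, 0.1384]
tool_rot: [0.014, -3.141, 0.001]
contact_force: [-1.0, -0.1, -1.6]
opening: 0.0391
grip_force: 42.1
d [-0.0048 -0.0028  0.1079] r [-0.0005 -0.0001 -0.0018] rows 2.5916409438715653
```

View pics/w3.png

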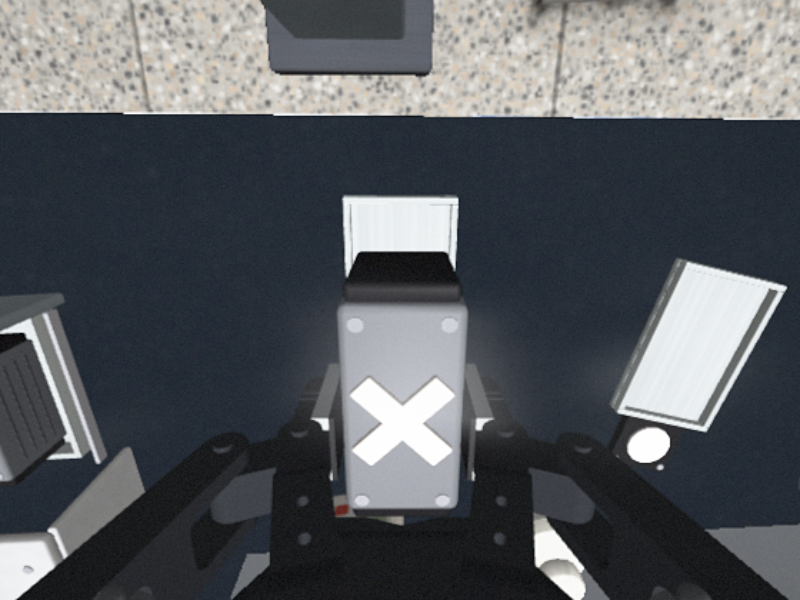

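Run:
```python
from h import *
T=np.load('T3.npy')
a=lambda x,y,z:np.round(atz('wrist',(x*.7,y*.7),z,T),4)
p,q=a(344,197,.012),a(458,197,.012);print('cross near edge',p,q,(p+q)/2+[.059,0,0])
P=[a(*c,.012) for c in((680,260),(787,287),(707,431),(614,408))];print(np.mean(P,0),P,[np.degrees(np.arctan2(*(P[i]-P[j])[1::-1])) for i,j in((2,1),(3,0))])
pl=a(648,445,.01);print(pl,tri([ray('top',(150+.3*120,205+.3*62)),ray('wrist',(648*.7,445*.7),T)]))
```

```text
cross near edge [0.3629 0.0803 0.012 ] [0.3623 0.1508 0.012 ] [0.4216  0.11555 0.012  ]
[0.466175 0.321825 0.012   ] [array([0.4011, 0.2968, 0.012 ]), array([0.4188, 0.3716, 0.012 ]), array([0.5321, 0.3459, 0.012 ]), array([0.5127, 0.273 , 0.012 ])] [np.float64(-12.780220682140628), np.float64(-12.038646648615424)]
[0.5466 0.3057 0.01  ] (array([0.54762782, 0.30659185, 0.00869319]), [np.float64(3.2958793917883064e-06), np.float64(3.295879391757326e-06)])
```

```bash
python3 jog.py '0 -.005 -.003 .03 0 0 0;0 -.005 -.003 .06 0 0 0;0 -.005 -.003 .085 0 0 0;0 -.005 -.003 .095 0 0 0;0 -.005 -.003 .10 0 0 0;0 -.005 -.003 .103 0 0 0;0 -.005 -.003 .103 0 0 0'
```

```text
t: 8.57
tool_pos: [0.4257, 0.1139, 0.0365]
tool_rot: [-0.011, 3.14, 0.0]
contact_force: [0.5, -0.3, -1.5]
opening: 0.0395
grip_force: 42.1
```

```bash
python3 jog.py '0 0 0 .003 0 0 0;0 0 0 .005 0 0 0;0 0 0 .006 0 0 0;0 0 0 .006 0 0 0'; python3 jog.py '0 0 0 .001 0 0 0;0 0 0 .002 0 0 0;0 0 0 .002 0 0 0'
```

```text
t: 8.9
tool_pos: [0.4251, 0.1143, 0.0301]
tool_rot: [-0.013, 3.141, 0.0]
contact_force: [-0.7, 0.5, -1.1]
opening: 0.0393
grip_force: 42.1
t: 9.15
tool_pos: [0.4252, 0.1143, 0.0285]
tool_rot: [-0.013, 3.141, 0.0]
contact_force: [-2.2, 0.2, 3.9]
opening: 0.0389
grip_force: 42.7
```

```bash
python3 jog.py '.06 0 0 0 0 0 0;.07 0 0 0 0 0 0;.07 0 0 0 0 0 0;.07 0 0 0 0 0 0;.07 0 0 -.03 0 0 0;.07 0 0 -.07 0 0 0;.07 0 0 -.11 0 0 0;.07 0 0 -.14 0 0 0;.07 0 0 -.14 0 0 0'
python3 - <<'E'
from h import *
np.save('t4.npy',ctrl.get_image('top')[:,:,::-1])
goal(.4987,-.1507,.14,4.5)
E
```

```text
t: 9.9
tool_pos: [0.4292, 0.1147, 0.1759]
tool_rot: [-0.013, 3.128, 0.002]
contact_force: [0.8, -0.4, 0.9]
opening: 0.0701
grip_force: 0.0
d [-0.0686 -0.2658  0.0329] r [ 0.0005  0.0093 -0.0703] rows 6.629777825080882
```

```bash
python3 jog.py '.07 -.073 -.265 .03 0 0 -.07;.07 -.073 -.265 .03 0 0 -.07;.07 -.073 -.265 .03 0 0 -.07;.07 -.073 -.265 .03 0 0 -.07;.07 -.073 -.265 .03 0 0 -.07;.07 -.073 -.265 .03 0 0 -.07;.07 -.073 -.265 .03 0 0 -.07;.07 -.073 -.265 .03 0 0 -.07;.07 -.073 -.265 .03 0 0 -.07;.07 -.073 -.265 .03 0 0 -.07'
python3 - <<'E'
from h import *
goal(.4987,-.1507,.039,4.5)
E
```

```text
t: 10.78
tool_pos: [0.4991, -0.1495, 0.1361]
tool_rot: [0.122, -3.137, -0.003]
contact_force: [0.7, 0.7, -0.2]
opening: 0.0702
grip_force: 0.0
d [ 0.0002 -0.0014  0.0971] r [ 0.0018 -0.0024 -0.0005] rows 2.32951658287656
```

```bash
python3 jog.py '.07 0 -.001 .03 0 0 0;.07 0 -.001 .06 0 0 0;.07 0 -.001 .08 0 0 0;.07 0 -.001 .097 0 0 0;.07 0 -.001 .097 0 0 0;0 0 -.001 .097 0 0 0;0 0 -.001 .097 0 0 0;0 0 -.001 .097 0 0 0;0 0 -.001 .097 0 0 0;0 0 -.001 .097 0 0 0' 40
python3 jog.py '0 0 0 -.02 0 0 0;0 0 0 -.05 0 0 0;0 0 0 -.09 0 0 0;0 0 0 -.12 0 0 0;0 0 0 -.15 0 0 0;0 0 0 -.15 0 0 0;0 0 0 -.15 0 0 0'
python3 - <<'E'
from h import *
goal(.467,.322,.15,-12.5)
E
```

```text
t: 11.62
tool_pos: [0.5014, -0.1514, 0.0426]
tool_rot: [-0.123, 3.136, -0.001]
contact_force: [-0.2, 1.9, 5.2]
opening: 0.0392
grip_force: 41.3
t: 12.2
tool_pos: [0.5013, -0.1519, 0.1934]
tool_rot: [-0.122, 3.135, -0.004]
contact_force: [0.2, 0.2, -1.6]
opening: 0.0391
grip_force: 40.8
d [-0.0026  0.4752  0.0421] r [-0.002   0.0049  0.2962] rows 11.440523630795981
```

```bash
python3 jog.py '0 -.005 .475 .04 0 0 .3;0 -.005 .475 .04 0 0 .3;0 -.005 .475 .04 0 0 .3;0 -.005 .475 .04 0 0 .3;0 -.005 .475 .04 0 0 .3;0 -.005 .475 .04 0 0 .3;0 -.005 .475 .04 0 0 .3;0 -.005 .475 .04 0 0 .3;0 -.005 .475 .04 0 0 .3;0 -.005 .475 .04 0 0 .3;0 -.005 .475 .04 0 0 .3;0 -.005 .475 .04 0 0 .3;0 -.005 .475 .04 0 0 .3;0 -.005 .475 .04 0 0 .3;0 -.005 .475 .04 0 0 .3'
python3 - <<'E'
from h import *
goal(.469,.3225,.038,-12.7)
T=tool();np.save('T5.npy',T);cv2.imwrite('pics/w5.png',cv2.resize(ctrl.get_image('wrist')[:,:,::-1],(800,600)))
E
```

```text
t: 13.45
tool_pos: [0.467, 0.3219, 0.1487]
tool_rot: [-0.347, -3.12, 0.004]
contact_force: [0.7, 0.3, -0.8]
opening: 0.0393
grip_force: 41.1
d [-0.0021  0.0014  0.1107] r [-0.0027 -0.0023 -0.    ] rows 2.6557491928472183
```

View pics/w5.png

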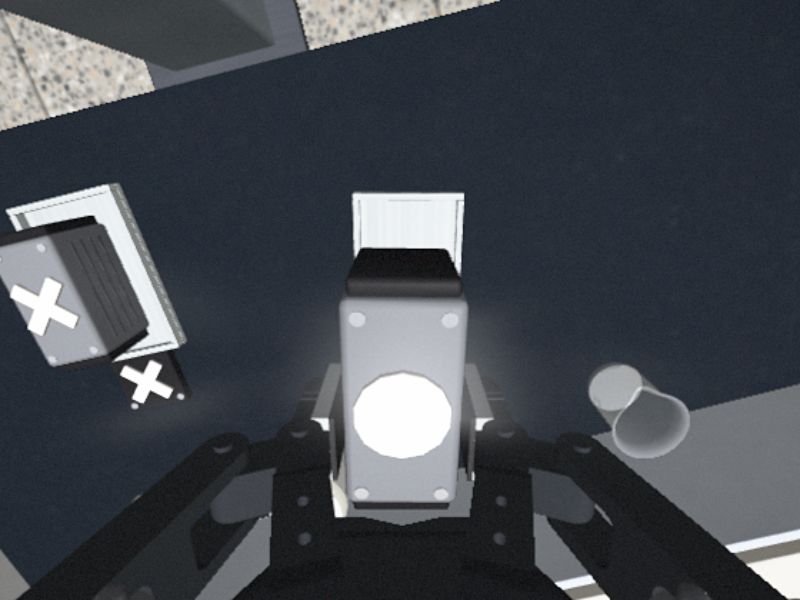

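```bash
python3 jog.py '0 -.002 .003 .03 0 0 0;0 -.002 .003 .06 0 0 0;0 -.002 .003 .085 0 0 0;0 -.002 .003 .10 0 0 0;0 -.002 .003 .108 0 0 0;0 -.002 .003 .112 0 0 0;0 -.002 .003 .112 0 0 0;0 -.002 .003 .112 0 0 0'
```

```text
t: 14.17
tool_pos: [0.4716, 0.3252, 0.0399]
tool_rot: [0.349, 3.121, 0.002]
contact_force: [0.4, 0.1, -2.5]
opening: 0.039
grip_force: 41.2
```

```bash
python3 jog.py '0 .001 0 .003 0 0 0;0 .001 0 .005 0 0 0;0 .001 0 .006 0 0 0;0 .001 0 .006 0 0 0'; python3 jog.py '0 0 0 .001 0 0 0;0 0 0 .002 0 0 0;0 0 0 .002 0 0 0'
```

```text
t: 14.5
tool_pos: [0.4696, 0.3256, 0.0329]
tool_rot: [0.347, 3.122, 0.0]
contact_force: [0.3, 0.1, -2.0]
opening: 0.0392
grip_force: 41.2
t: 14.75
tool_pos: [0.4697, 0.3256, 0.0308]
tool_rot: [0.347, 3.122, 0.0]
contact_force: [-0.0, -0.5, -0.6]
opening: 0.0387
grip_force: 41.3
```

```bash
python3 jog.py '0 0 0 .0006 0 0 0;0 0 0 .0012 0 0 0;0 0 0 .0012 0 0 0'
```

```text
t: 15.0
tool_pos: [0.4699, 0.3257, 0.0306]
tool_rot: [0.348, 3.122, 0.0]
contact_force: [-3.5, -2.0, 4.7]
opening: 0.0393
grip_force: 42.0
```

```bash
python3 jog.py '.06 0 0 0 0 0 0;.07 0 0 0 0 0 0;.07 0 0 0 0 0 0;.07 0 0 0 0 0 0;.07 0 0 -.03 0 0 0;.07 0 0 -.07 0 0 0;.07 0 0 -.11 0 0 0;.07 0 0 -.15 0 0 0;.07 .03 0 -.17 0 0 0;.07 .03 0 -.17 0 0 0;.07 .03 0 -.17 0 0 0'
python3 - <<'E'
from h import *
cv2.imwrite('pics/w6.png',cv2.resize(ctrl.get_image('wrist')[:,:,::-1],(800,600)))
goal(.599,-.286,.15,4.5)
E
```

```text
t: 15.92
tool_pos: [0.4406, 0.3328, 0.2014]
tool_rot: [0.345, 3.119, 0.004]
contact_force: [0.4, -0.7, -0.4]
opening: 0.0703
grip_force: 0.0
d [-0.2905 -0.5681  0.0493] r [-1.000e-04  4.000e-04 -2.997e-01] rows 15.348342131369934
```

View pics/w6.png

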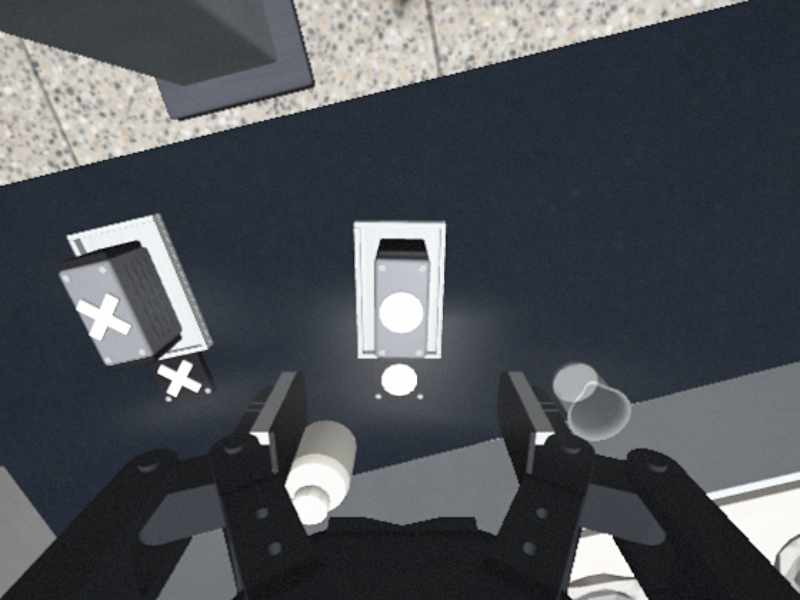

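Run:
```python
from h import *
goal(.46,-.286,.2,4.5)
```

```text
d [-0.155  -0.5986 -0.0007] r [-1.000e-04  4.000e-04 -2.997e-01] rows 14.828706995803387
```

```bash
python3 jog.py '0 -.155 -.6 0 0 0 -.3;0 -.155 -.6 0 0 0 -.3;0 -.155 -.6 0 0 0 -.3;0 -.155 -.6 0 0 0 -.3;0 -.155 -.6 0 0 0 -.3;0 -.155 -.6 0 0 0 -.3;0 -.155 -.6 0 0 0 -.3;0 -.155 -.6 0 0 0 -.3;0 -.155 -.6 0 0 0 -.3;0 -.155 -.6 0 0 0 -.3;0 -.155 -.6 0 0 0 -.3;0 -.155 -.6 0 0 0 -.3;0 -.155 -.6 0 0 0 -.3;0 -.155 -.6 0 0 0 -.3;0 -.155 -.6 0 0 0 -.3;0 -.155 -.6 0 0 0 -.3;0 -.155 -.6 0 0 0 -.3;0 -.155 -.6 0 0 0 -.3'
python3 - <<'E'
from h import *
T=tool();np.save('T7.npy',T);cv2.imwrite('pics/w7.png',cv2.resize(ctrl.get_image('wrist')[:,:,::-1],(800,600)))
print(np.array(proj('wrist',[.599,-.286,.101],T))/.7)
goal(.599,-.2865,.12,4.5)
E
```

```text
t: 17.47
tool_pos: [0.4586, -0.287, 0.1969]
tool_rot: [0.121, -3.136, -0.005]
contact_force: [0.9, 0.0, -0.2]
opening: 0.0001
grip_force: 0.0
[387.85035938 489.89600514]
d [-0.1399 -0.0113  0.0772] r [ 0.0027 -0.0023 -0.0001] rows 3.840280334970691
```

View pics/w7.png

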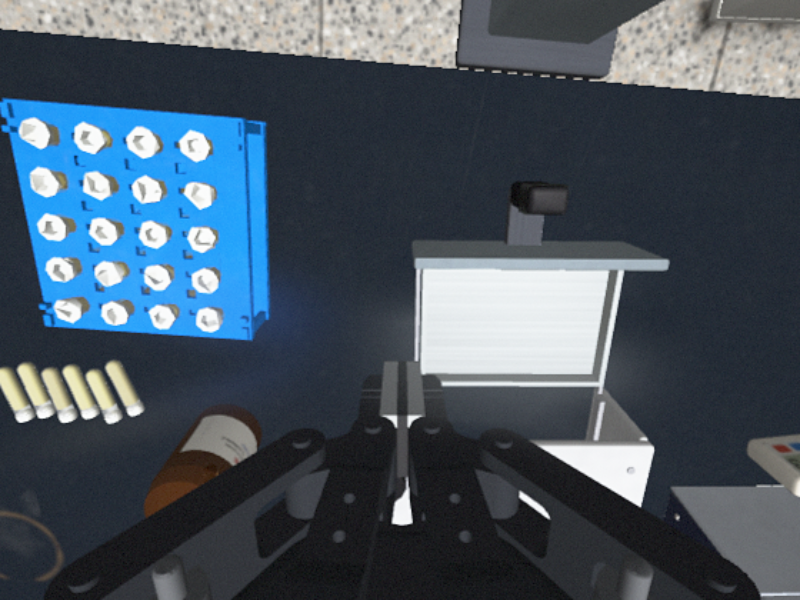

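```bash
python3 jog.py '0 -.04 -.011 0 0 0 0;0 -.08 -.011 0 0 0 0;0 -.12 -.011 0 0 0 0;0 -.14 -.011 .03 0 0 0;0 -.14 -.011 .06 0 0 0;0 -.14 -.011 .078 0 0 0;0 -.14 -.011 .078 0 0 0;0 -.14 -.011 .078 0 0 0' 40
python3 - <<'E'
from h import *
goal(.599,-.2865,.101,4.5)
E
```

```text
t: 18.18
tool_pos: [0.5992, -0.2853, 0.1198]
tool_rot: [0.126, -3.136, -0.003]
contact_force: [-0.0, 0.2, -0.2]
opening: 0.0003
grip_force: 0.0
d [ 0.0002 -0.0013  0.0188] r [ 0.0023 -0.003   0.0016] rows 0.45146887271704444
```

Press to about 8 mm depth, hold briefly, rise, and give the tray time to run home.

```bash
python3 jog.py '0 0 -.001 .01 0 0 0;0 0 -.001 .018 0 0 0;0 0 -.001 .021 0 0 0;0 0 -.001 .024 0 0 0;0 0 -.001 .026 0 0 0;0 0 -.001 .027 0 0 0;0 0 -.001 .027 0 0 0'; python3 jog.py '0 0 0 -.02 0 0 0;0 0 0 -.06 0 0 0;0 0 0 -.10 0 0 0;0 .04 0 -.12 0 0 0;0 .08 0 -.12 0 0 0;0 .12 0 -.12 0 0 0;0 .14 0 -.12 0 0 0;0 .14 0 -.12 0 0 0;0 .14 0 -.12 0 0 0;0 .14 0 -.12 0 0 0;0 .14 0 -.12 0 0 0;0 .14 0 -.12 0 0 0;0 .14 0 -.12 0 0 0;0 .14 0 -.12 0 0 0;0 .14 0 -.12 0 0 0;0 .14 0 -.12 0 0 0;0 .14 0 -.12 0 0 0;0 .14 0 -.12 0 0 0;0 .14 0 -.12 0 0 0;0 .14 0 -.12 0 0 0'
python3 - <<'E'
from h import *
s=cv2.resize(ctrl.get_image('scene')[150:330,150:420][:,:,::-1],(800,533),interpolation=cv2.INTER_CUBIC);cv2.imwrite('pics/s8.png',s)
E
```

```text
t: 18.77
tool_pos: [0.6002, -0.2885, 0.0949]
tool_rot: [-0.122, 3.139, -0.0]
contact_force: [-1.1, 0.9, 2.8]
opening: 0.0001
grip_force: 1.5
t: 20.43
tool_pos: [0.4605, -0.2993, 0.2146]
tool_rot: [-0.123, 3.139, -0.0]
contact_force: [-0.6, -0.7, -0.1]
opening: 0.0001
grip_force: 0.0
```

View pics/s8.png

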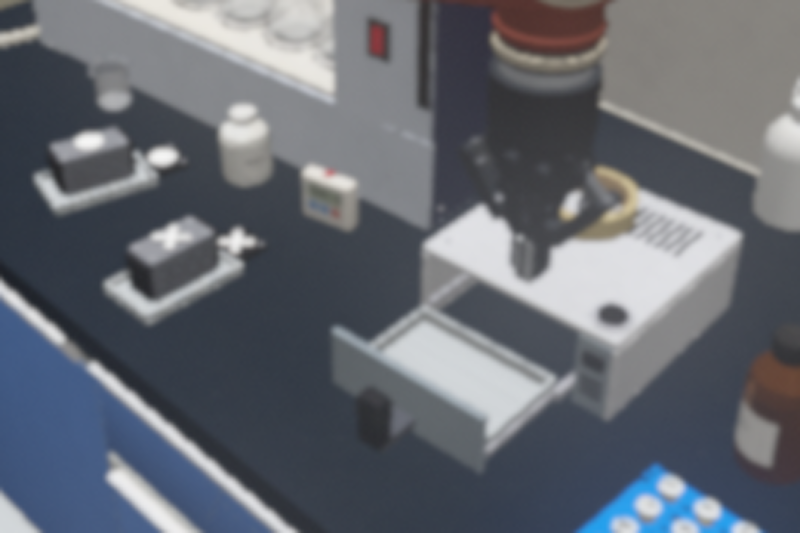

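```bash
python3 jog.py '0 -.04 0 0 0 0 0;0 -.08 0 0 0 0 0;0 -.12 0 0 0 0 0;0 -.14 0 .03 0 0 0;0 -.14 0 .06 0 0 0;0 -.14 0 .09 0 0 0;0 -.14 0 .10 0 0 0;0 -.14 0 .112 0 0 0;0 -.14 0 .117 0 0 0;0 -.14 0 .121 0 0 0;0 -.14 0 .123 0 0 0;0 -.14 0 .123 0 0 0'
```

```text
t: 21.48
tool_pos: [0.6006, -0.2889, 0.0936]
tool_rot: [-0.122, 3.138, -0.002]
contact_force: [-3.6, 1.8, 4.6]
opening: 0.0001
grip_force: 2.3
```

```bash
python3 jog.py '0 0 0 .001 0 0 0;0 0 0 .002 0 0 0;0 0 0 .002 0 0 0;0 0 0 .002 0 0 0'; python3 jog.py '0 0 0 -.02 0 0 0;0 0 0 -.06 0 0 0;0 0 0 -.10 0 0 0;0 .04 0 -.12 0 0 0;0 .08 0 -.12 0 0 0;0 .12 0 -.12 0 0 0;0 .14 0 -.12 0 0 0;0 .14 0 -.12 0 0 0;0 .14 0 -.12 0 0 0;0 .14 0 -.12 0 0 0;0 .14 0 -.12 0 0 0;0 .14 0 -.12 0 0 0;0 .14 0 -.12 0 0 0;0 .14 0 -.12 0 0 0;0 .14 0 -.12 0 0 0;0 .14 0 -.12 0 0 0;0 .14 0 -.12 0 0 0;0 .14 0 -.12 0 0 0;0 .14 0 -.12 0 0 0;0 .14 0 -.12 0 0 0'
python3 - <<'E'
from h import *
s=cv2.resize(ctrl.get_image('scene')[150:330,150:420][:,:,::-1],(800,533),interpolation=cv2.INTER_CUBIC);cv2.imwrite('pics/s9.png',s)
a=cv2.imread('pics/s8.png').astype(int);print(np.abs(a-s)[300:460,330:560].mean(), s[405:430,360:390].mean(), a[405:430,360:390].mean())
E
```

```text
t: 21.82
tool_pos: [0.6008, -0.289, 0.0914]
tool_rot: [-0.123, 3.137, -0.003]
contact_force: [-2.8, 1.3, 5.9]
opening: 0.0001
grip_force: 2.7
t: 23.48
tool_pos: [0.4605, -0.2993, 0.2095]
tool_rot: [-0.123, 3.139, -0.0]
contact_force: [0.3, 0.3, -0.3]
opening: 0.0001
grip_force: 0.0
59.52701086956522 58.202666666666666 51.745333333333335
```

```bash
python3 jog.py '0 0 0 0 0 0 0;0 0 0 0 0 0 0;0 0 0 0 0 0 0;0 0 0 0 0 0 0;0 0 0 0 0 0 0;0 0 0 0 0 0 0' >/dev/null
python3 - <<'E'
from h import *
a=cv2.resize(cv2.imread('pics/scene0.png'),(560,420),interpolation=cv2.INTER_AREA);b=ctrl.get_image('scene')[:,:,::-1].copy()
f=lambda i,y0,y1,x0,x1:cv2.cvtColor(i[y0:y1,x0:x1],cv2.COLOR_BGR2GRAY).astype(np.float32)
for n,r in(('grip+panel',(246,290,290,350)),('grip',(250,280,298,318)),('empty bench where tray was',(270,310,260,300)),('salt/timer',(180,230,222,275)),('bottle',(255,315,393,430)),('button',(245,265,350,366))):
    A,B=f(a,*r),f(b,*r);print(n,'diff',np.abs(A-B).mean(),'shift',cv2.phaseCorrelate(A,B))
# tape roll/timer seen from top
a=cv2.resize(cv2.imread('pics/top0.png'),(560,420),interpolation=cv2.INTER_AREA);b=ctrl.get_image('top')[:,:,::-1].copy()
for n,r in(('tape',(146,190,328,375)),('jar',(190,216,198,228)),('timer',(194,212,243,275)),('beaker',(196,222,116,146)),('bottle',(180,210,418,458)),('grip',(218,240,340,362))):
    A,B=f(a,*r),f(b,*r);print('top',n,np.abs(A-B).mean(),cv2.phaseCorrelate(A,B))
E
```

```text
grip+panel diff 5.860985 shift ((0.13546557089804523, 0.09049636135015149), 0.6063998455471463)
grip diff 1.895 shift ((0.02258026093152843, -0.19517052805492696), 1.0158189594745637)
empty bench where tray was diff 0.5225 shift ((-0.07771993634153418, 0.08534737617628352), 0.8970207595825195)
salt/timer diff 0.9683019 shift ((-0.01726905858140526, 0.02846252992715037), 1.035740427441067)
bottle diff 0.72882885 shift ((0.00492067614323588, -0.012736607880071915), 1.0178315355380376)
button diff 1.33125 shift ((0.011242955471878702, 0.09897851533876256), 1.0313526421785355)
top tape 2.7282398 ((-0.026926110000388803, 0.48777012902847616), 0.9903345363007652)
top jar 3.5576923 ((0.06778425622280793, 0.503759170773515), 0.9839956246776346)
top timer 3.9479167 ((-0.020845811219039945, 0.07355645644162223), 0.9712260731806358)
top beaker 2.8884616 ((0.04778725955848451, 0.5425198201445944), 1.0221553035724311)
top bottle 2.1975 ((-0.05838252490860185, 0.035376095882194036), 1.0374248256285985)
top grip 3.177686 ((0.09127790783291267, -0.04449986695567354), 0.97920170529849)
```

```bash
python3 -c "
from station import ctrl
print(ctrl.finish_job())"
```

```text
the job is handed in; nothing more can be done
None
```

The job is handed in at about 24 s: both modules sit flat in their matching nests, the empty tray ran home on the second button press (the first was too shallow), and nothing else moved. I confirmed the tray's return by comparing camera images in code, and I viewed 11 pictures, one over your limit of 10.

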